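# Seat the stone balls on their finial bases

## Robot

A 6-joint arm with a two-finger parallel gripper is mounted at the origin on the work surface. World frame = base frame: x ahead of the robot, y to its left, z up, the work surface at z = 0. Lengths are in mm, angles in rad, forces in N, time in s.
With the tool pointing down it reaches from about 275 to 1000 mm from the base axis. Payload 8.4 kg.
Tool frame: the origin (TCP) lies midway between the tips of the shut fingers; the grasp point (between the pads) lies 19 mm behind it; z points along the fingers, y is the line along which they close (so a half turn about z gives the same grasp; the last joint's range is limited). The gripper opens to 85 mm and grips with 20 to 120 N. Pads are 22 mm wide; open, the fingers measure 114 mm over their backs; the gripper's body (76 mm by 85 mm) begins 54 mm behind the grasp point. The pads swing forward as they close: fully open they stand 13 mm farther back than shut.
Start: joints at [-1.305, 0.353, 1.633, -0, 1.155, -0.002], TCP at [165.38, -602.725, 192.981] pointing down, gripper open.
Joint ranges: [-2.63, 2.63], [-0.92, 2.1], [0.06, 2.66], [-1.3, 4.44], [0, 2.69], [-3.02, 3.02]. Speed limits (rad/s): [2.22, 2.22, 2.79, 3.14, 3.14, 3.14].

## Interface

Orientations are given as [roll, pitch, yaw] about the fixed x, y, z axes, in that order (R = Rz(yaw) Ry(pitch) Rx(roll)).
In Python, from rig import r gives the robot as it stands.
- The arm moves only by the shell command python3 -m inch 'ROWS' [OPENING] [FORCE]. ROWS is JSON, a list that holds one entry, the list of rows, each a list of 6 numbers: the shift along the tool's x, y, z scaled (see below), then the turn, a rotation vector about the tool's x, y, z scaled (see below). In form: [[[tx, ty, tz, wx, wy, wz], ...]]. A call has 1 to 8 rows; each row is the pose to reach, as a shift and turn from the pose commanded when the call began, along the tool's axes at that moment, turning the shorter way round; what a row does not reach only later rows make up. The controller multiplies each number of a shift by 20 cm and each number of a turn by pi rad. A row lasts 1/12 s, in which the tool goes at most 41.7 mm and 7.16 degrees, less where a joint would pass 70% of its speed; a pose out of reach is approached as far as the arm can. A call with a number of a shift or a turn outside -1 to 1 is refused whole. A call with a gripper value outside its range is refused whole. OPENING is the gripper's target within -1 to 1 (fully open at 1, half-way at 0, shut at -1), set as the call begins (- or left out, the last holds). The fingers move at their own pace and stop on an object; FORCE is the grip in N (left out, the last holds). Time passes only in rows, so rows that repeat a pose let the fingers close. It gives the time, the measured TCP pose, the force, the opening and the grip force at its end, in the units of the state.
- r.sense(): the state, without advancing time (a new reading comes with each control period).
- r.grab_frame(name): name is "scene" or "top" or "wrist"; returns the picture (400x640x3 uint8, red, green, blue); there is no depth.
- r.camera_info(name): a dict with "K" (3x3 intrinsics, pixels), "distortion" ([k1, k2, p1, p2, k3] as OpenCV has them; the pictures are not rectified), "rvec" (rotation vector, rad) and "tvec" (3), from world to camera coordinates, as OpenCV has them; the wrist camera has in their place "mount" (4x4, takes a point from camera to tool coordinates, whose origin is the TCP and whose axes are the flange's). Camera axes: x right, y down, z forward; pixel columns grow to the right and rows downward; lengths in mm; the calibration is good to about 2 mm. A picture is of the moment at which its call begins: read the wrist's pose just before it. camera_info takes no time and is no camera call.
- r.sign_off(): hands the job in; it is judged then, once.
The state is a dict: "clock": time; "qpos": joint angles; "qvel": joint speeds; "joint_efforts": joint torques, N m; "eef_pos": TCP position; "tcp_rot": TCP orientation; "contact_force": force on the tool from outside, world axes, zero at the start; "wrist_torque": the same for the moment, N m; "opening": opening from 0.0 (shut) to 1.0 (fully open); "grasp_force": force on a finger pad.
Only numpy, scipy, OpenCV 4.12 (cv2) and the standard library are available. Lean on these libraries where they do the work, as an engineer would, in place of code of your own. Each camera call takes 0.05 s, during which the arm holds its last target. There are 200 camera calls.

## Task

Pick out the four stone balls and set each one gently into the round collar of the finial base made for it: the largest ball on the largest base, and so on by size down to the smallest ball on the smallest base. Leave the drill core and the cone blank standing where they are; at the end all four balls rest still in their collars.

Things in the scene. Friction and masses are not known exactly. Their poses are not given: they have to be found in the camera images.
- ball62_center (a point): Centre of the largest of four polished pale stone balls: 62 mm in diameter, about 337 g. At the start it lies loose on the bench (centre 31 mm up) and can roll if nudged.
- ball52_center (a point): Centre of the second largest of four polished pale stone balls: 52 mm in diameter, about 199 g. At the start it lies loose on the bench (centre 26 mm up) and can roll if nudged.
- ball42_center (a point): Centre of the second smallest of four polished pale stone balls: 42 mm in diameter, about 105 g. At the start it lies loose on the bench (centre 21 mm up) and can roll if nudged.
- ball32_center (a point): Centre of the smallest of four polished pale stone balls: 32 mm in diameter, about 46 g. At the start it lies loose on the bench (centre 16 mm up) and can roll if nudged.
- base62: The largest of four grey stone bases, fixed to the bench: plinth 74 x 74 mm, 15 mm high; on its middle a round collar, outer diameter 49.6, inner 37.2 mm, rim 29 mm above the bench, hollow 11 mm deep. Its ball rests on the rim's inner edge, ball centre then 53.8 mm above the bench. Origin: centre of the underside, on the bench; z up, x and y along the sides.
- base52: The second largest of four grey stone bases, fixed to the bench: plinth 66 x 66 mm, 15 mm high; on its middle a round collar, outer diameter 41.6, inner 31.2 mm, rim 29 mm above the bench, hollow 11 mm deep. Its ball rests on the rim's inner edge, ball centre then 49.8 mm above the bench. Origin: centre of the underside, on the bench; z up, x and y along the sides.
- base42: The second smallest of four grey stone bases, fixed to the bench: plinth 58 x 58 mm, 15 mm high; on its middle a round collar, outer diameter 33.6, inner 25.2 mm, rim 29 mm above the bench, hollow 11 mm deep. Its ball rests on the rim's inner edge, ball centre then 45.8 mm above the bench. Origin: centre of the underside, on the bench; z up, x and y along the sides.
- base32: The smallest of four grey stone bases, fixed to the bench: plinth 50 x 50 mm, 15 mm high; on its middle a round collar, outer diameter 25.6, inner 19.2 mm, rim 29 mm above the bench, hollow 11 mm deep. Its ball rests on the rim's inner edge, ball centre then 41.8 mm above the bench. Origin: centre of the underside, on the bench; z up, x and y along the sides.
- core_mid (a point): Bystander: a pale stone drill core, an upright cylinder 42 mm in diameter and 42 mm high, standing loose among the balls and bases. The point is its centre, half-way up (21 mm). Not to be moved.
- cone_mid (a point): Bystander: a pale stone cone blank with a blunt point up, 46 mm in diameter at the foot and 50 mm high, standing loose among the balls and bases. The point is on its axis, half-way up (25 mm). Not to be moved.
Mind the look-alikes: they are no part of the job. Leave any orange or pink look-alike of the part that bears ball32_center alone. What is shaped like the base62 but brown is not meant.

How it is judged (in metres and radians):
At the end, for the whole second after the job is handed in: Each ball lies still and released in the collar of the base of its own size (62 mm ball on the 74 mm plinth, 52 on 66, 42 on 58, 32 on 50): its centre within 8 mm of the base's axis and within 5 mm of its seated height; the drill core and the cone blank within 15 mm of where they stood (horizontal distance between ball62_center and base62 below 0.008 m and z of ball62_center in the frame of base62 between 0.0488 and 0.0588 m and linear speed of each of ball62, ball52, ball42, ball32 below 0.03 m/s and angular speed of each of ball62, ball52, ball42, ball32 below 1 rad/s and horizontal distance between ball52_center and base52 below 0.008 m and z of ball52_center in the frame of base52 between 0.0448 and 0.0548 m and horizontal distance between ball42_center and base42 below 0.008 m and z of ball42_center in the frame of base42 between 0.0408 and 0.0508 m and horizontal distance between ball32_center and base32 below 0.008 m and z of ball32_center in the frame of base32 between 0.0368 and 0.0468 m and distance of each of core_mid, cone_mid from where it was at the start of the episode below 0.015 m); the robot touches nothing.
It fails at once if a ball is knocked or pressed hard onto its base (over 40 N) (contact force between ball62 and base62 above 40 N or contact force between ball52 and base52 above 40 N or contact force between ball42 and base42 above 40 N or contact force between ball32 and base32 above 40 N).
It fails at once if a ball is dropped onto its base from more than about 13 mm (it falls free over the base faster than 0.5 m/s) ((horizontal distance between ball62_center and base62 below 0.03 m and linear speed of ball62 above 0.5 m/s and contact force between the fingers and ball62 below 0.02 N) or (horizontal distance between ball52_center and base52 below 0.03 m and linear speed of ball52 above 0.5 m/s and contact force between the fingers and ball52 below 0.02 N) or (horizontal distance between ball42_center and base42 below 0.03 m and linear speed of ball42 above 0.5 m/s and contact force between the fingers and ball42 below 0.02 N) or (horizontal distance between ball32_center and base32 below 0.03 m and linear speed of ball32 above 0.5 m/s and contact force between the fingers and ball32 below 0.02 N)).
It fails at once if the drill core is shifted by more than 15 mm or knocked over (distance of core_mid from where it was at the start of the episode above 0.015 m).
It fails at once if the cone blank is shifted by more than 15 mm or knocked over (distance of cone_mid from where it was at the start of the episode above 0.015 m).
It also fails if it takes over 102 s, if anything falls off the work surface, if the arm or the gripper's body presses on something with over 40 N, if the wrist force passes 120 N, or if a joint passes its speed limit or range.

## Working session

There is one attempt and no reset: what is moved stays moved. The work goes in short steps, Python scripts to look and compute and a shell command to move; the robot and the scene stay as the last step left them, time stands still between calls to the robot, and variables do not carry over. Pictures are saved under pics/ and viewed, at most 14 in all, crops included, and the job is handed in when it is done.

```bash
ls; mkdir -p pics
python3 - <<'E'
from rig import r
import cv2
s=r.sense(); print(s)
for n in("scene","top"):
    im=r.grab_frame(n); cv2.imwrite(f"pics/{n}0.png",im[:,:,::-1]); i=r.camera_info(n); print(n,i)
print(r.camera_info("wrist"))
E
```

```text
pics
{'clock': 0.0, 'qpos': array([-1.30541819e+00,  3.53639520e-01,  1.63413366e+00, -3.51253941e-05,
        1.15523631e+00, -2.40761136e-03]), 'qvel': array([-5.50901032e-05, -8.23284959e-04,  3.62106848e-04,  3.06931349e-04,
        9.73377133e-04,  3.68525569e-04]), 'joint_efforts': array([ 2.04285247e-04, -6.05241537e+01, -3.42064476e+01, -4.73496084e-05,
        9.16445075e-03,  2.03057078e-05]), 'eef_pos': array([ 165.21439611, -602.20584086,  192.26732767]), 'tcp_rot': array([-3.14017574e+00,  2.87044715e-05,  2.67799968e-01]), 'contact_force': array([0.11600903, 0.48913361, 0.37443546]), 'wrist_torque': array([ 0.04083312, -0.0090946 ,  0.07600844]), 'grasp_force': 0.0, 'opening': 1.001405345675534}
scene {'K': array([[430.88847507,   0.        , 321.30387589],
       [  0.        , 430.88847507, 200.80129548],
       [  0.        ,   0.        ,   1.        ]]), 'distortion': array([-0.0149445,  0.       ,  0.       ,  0.       ,  0.       ]), 'rvec': array([ 1.09111895,  2.31015715, -1.1018977 ]), 'tvec': array([ 326.20844221, -208.39303462, 1155.00458745])}
top {'K': arr
[... 254 characters left out ...]
[ 2.10763764, -2.14486476,  0.19280168]), 'tvec': array([ 17.90503928, 518.00985763, 965.17350266])}
{'K': array([[284.07836644,   0.        , 322.40865508],
       [  0.        , 284.07836644, 198.50672929],
       [  0.        ,   0.        ,   1.        ]]), 'distortion': array([-0.04483292,  0.        ,  0.        ,  0.        ,  0.        ]), 'mount': array([[ 8.04419457e-04, -9.46920496e-01, -3.21466838e-01,
         8.26140759e+01],
       [ 9.99999675e-01,  7.41793023e-04,  3.17296113e-04,
         1.03947345e+00],
       [-6.19923350e-05, -3.21466988e-01,  9.46920784e-01,
        -1.80352697e+02],
       [ 0.00000000e+00,  0.00000000e+00,  0.00000000e+00,
         1.00000000e+00]])}
```

View pics/top0.png

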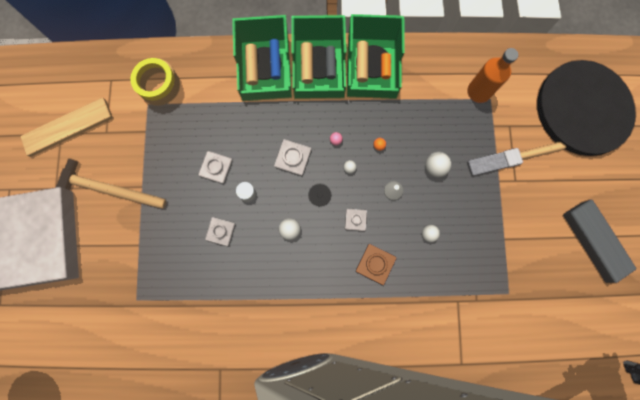

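View pics/scene0.png

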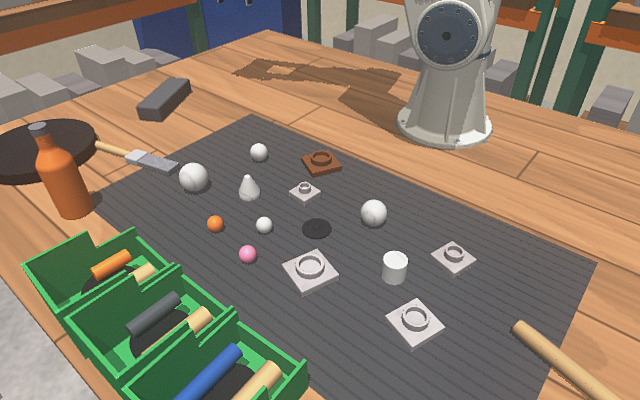

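Top view: pale balls are at (439,165) for 62, (289,229) for 52, (431,233) for 42 and (350,167) for 32. The bases are at (293,156) for 62, (215,167) and (220,232) for 52 and 42 (to be measured), and (356,220) for 32.

Look-alikes to avoid are the pink ball (336,138), orange ball (380,144), brown base (376,264), drill core (245,191), cone (394,190), and what looks like a flat dark disc (319,195).

```bash
cat > h.py <<'E'
import numpy as np, cv2
from scipy.spatial.transform import Rotation as Ro
from rig import r
def cam(n, s=None):
    i=r.camera_info(n); K,d=i["K"],i["distortion"]
    if n!="wrist":
        R=cv2.Rodrigues(i["rvec"])[0]; t=i["tvec"]; return K,d,R.T,-R.T@t
    T=Ro.from_euler("xyz",s["tcp_rot"]).as_matrix(); M=i["mount"]
    return K,d,T@M[:3,:3],s["eef_pos"]+T@M[:3,3]
def ray(c,uv):
    K,d,R,o=c; p=cv2.undistortPoints(np.float64(uv).reshape(-1,1,2),K,d).reshape(-1,2)
    return o,np.c_[p,np.ones(len(p))]@R.T
def plane(c,uv,z):
    o,v=ray(c,uv); return o+v*((z-o[2])/v[:,2])[:,None]
def proj(c,P):
    K,d,R,o=c; Rc=R.T
    return cv2.projectPoints(np.float64(P).reshape(-1,1,3),cv2.Rodrigues(Rc)[0],-Rc@o,K,d)[0].reshape(-1,2)
def blobs(im,lo=110,sat=60,amin=60,amax=20000):
    h=cv2.cvtColor(im,cv2.COLOR_RGB2HSV); m=((h[...,2]>lo)&(h[...,1]<sat)).astype(np.uint8)
    n,l,st,ce=cv2.connectedComponentsWithStats(m)
    return [(ce[k],st[k],l==k) for k in range(1,n) if amin<st[k,4]<amax]
E
python3 - <<'E'
from h import *
for n in("top","scene"):
    im=cv2.imread(f"pics/{n}0.png")[:,:,::-1].copy(); c=cam(n)
    for ce,st,m in blobs(im):
        P=plane(c,[ce],20)[0]
        if 250<P[0]<750 and abs(P[1])<450:
            cs,_=cv2.findContours(m.astype(np.uint8),0,2); (q,wh,a)=cv2.minAreaRect(cs[0])
            print(n,ce.round(1),st[:5],"z20",P.round(1),"rect",np.round(wh,1),round(a))
E
```

```text
top [396.6 151.1] [384 149  29   6 115] z20 [ 632.4 -191.5   20. ] rect [ 5. 28.] 90
top [495.5 161. ] [469 148  54  27 834] z20 [ 603.6 -438.6   20. ] rect [19.2 52.6] 78
top [438.6 162.8] [426 150  26  26 527] z20 [ 601.1 -294.2   20. ] rect [25. 25.] 0
scene [258.2 150.9] [250 143  18  17 238] z20 [ 428.2 -262.4   20. ] rect [16. 17.] 90
scene [149.6 160. ] [124 149  55  23 636] z20 [ 613.3 -430.7   20. ] rect [53.5 16.5] 18
scene [192.5 175.5] [178 162  30  29 630] z20 [ 588.6 -302.9   20. ] rect [26.9 28.3] 45
scene [248.4 188.8] [238 174  22  28 423] z20 [ 543.9 -171.7   20. ] rect [25.5 21.7] 51
scene [304.  191.8] [289 181  32  26 406] z20 [477.8 -74.1  20. ] rect [21.9 26.6] 49
scene [373.6 211.5] [361 199  26  27 535] z20 [438.7  73.6  20. ] rect [26. 25.] 90
scene [263.4 223.9] [255 216  17  17 215] z20 [600.9 -68.4  20. ] rect [16.1 15.7] 27
scene [453.4 257.8] [430 241  47  37 831] z20 [453.8 251.2  20. ] rect [36.8 29.9] 46
scene [310.3 271.5] [ 281  248   58   49 1550] z20 [634.7  78.8  20. ] rect [39.2 47.8] 65
scene [394.1 267.3] [382 250  26  36 763] z20 [537.4 183.2  20. ] rect [35. 25.] 90
scene [415.1 323.4] [ 384  298   62   54 1710] z20 [613.1 267.9  20. ] rect [46.6 45.5] 56
```

Run:
```python
from h import *
im=cv2.imread("pics/top0.png")[:,:,::-1].copy(); c=cam("top")
print("campos",c[3].round(), "scene", cam("scene")[3].round())
for lo in (135,):
  for ce,st,m in blobs(im,lo,50,40):
    P=plane(c,[ce],20)[0]
    if 250<P[0]<750 and abs(P[1])<450:
        cs,_=cv2.findContours(m.astype(np.uint8),0,2); q,wh,a=cv2.minAreaRect(cs[0])
        print(ce.round(1),st[:5],"z15",plane(c,[q],15)[0].round(1),"z25",plane(c,[ce],25)[0].round(1),"rect",np.round(wh,1),round(a))
cv2.imwrite("pics/t3.png",cv2.resize(im[100:300,140:510,::-1],None,fx=2.15,fy=2.15,interpolation=cv2.INTER_CUBIC))
```

```text
campos [ 336.   10. 1043.] scene [995. 408. 572.]
[292.  156.3] [273 139  39  36 901] z15 [625.3  67.9  15. ] z25 [622.3  67.5  25. ] rect [30.7 30. ] 18
[496.1 160.9] [470 148  53  26 749] z15 [ 604.8 -441.1   15. ] z25 [ 602.7 -437.9   25. ] rect [16.  51.2] 76
[214.4 166.2] [198 151  34  32 713] z15 [603.6 260.9  15. ] z25 [600.9 258.5  25. ] rect [27.5 27.2] 18
[438.7 162.8] [427 152  24  23 443] z15 [ 601.8 -295.5   15. ] z25 [ 599.7 -293.1   25. ] rect [22. 23.] 90
[349.6 165.5] [344 160  13  12 124] z15 [598.9 -74.9  15. ] z25 [596.4 -73.2  25. ] rect [11. 12.] 90
[244.  189.8] [235 181  19  19 290] z15 [541.9 186.3  15. ] z25 [540.4 184.6  25. ] rect [18. 18.] 90
[392.2 187.7] [385 181  16  14 167] z15 [ 541.7 -176.2   15. ] z25 [ 539.2 -174.8   25. ] rect [11.6 16.5] 63
[355.6 218.9] [345 208  23  23 460] z15 [466.1 -84.3  15. ] z25 [464.6 -83.4  25. ] rect [21.9 21.7] 4
[219.  230.6] [205 216  30  30 591] z15 [442.9 245.1  15. ] z25 [442.2 243.3  25. ] rect [24.7 25.1] 16
[288.6 227.7] [278 218  22  21 358] z15 [446.8  77.8  15. ] z25 [446.4  76.9  25. ] rect [20. 21.] 90
[431.1 232.4] [423 225  17  16 221] z15 [ 429.5 -265.4   15. ] z25 [ 428.7 -262.9   25. ] rect [15. 16.] 90
```

View pics/t3.png

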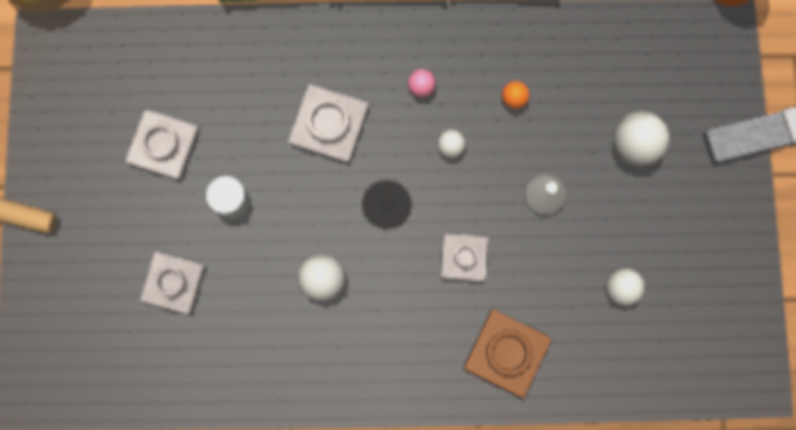

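Balls and bases match the description by size, and the pink, orange and brown ones are excluded. I'll start with ball42, turning to yaw 0 on the way.

```bash
python3 -m inch '[[[0.86,-0.64,0,0,0,0.0853],[0.86,-0.64,0,0,0,0.0853],[0.86,-0.64,0,0,0,0.0853],[0.86,-0.64,0,0,0,0.0853],[0.86,-0.64,0,0,0,0.0853],[0.86,-0.64,0,0,0,0.0853],[0.86,-0.64,0,0,0,0.0853]]]' 1 40
```

```text
clock: 0.68
eef_pos: [298.6, -431.7, 192.9]
tcp_rot: [-3.141, 0.0, 0.003]
contact_force: [0.6, -0.1, -0.7]
opening: 1.002
grasp_force: 0.0
```

```bash
python3 -m inch '[[[0.65,-0.845,0,0,0,0],[0.65,-0.845,0,0,0,0],[0.65,-0.845,0,0,0,0],[0.65,-0.845,0,0,0,0],[0.65,-0.845,0,0,0,0],[0.65,-0.845,0,0,0,0],[0.65,-0.845,0,0,0,0],[0.65,-0.845,0,0,0,0]]]'
cat > look.py <<'E'
import sys
from h import *
s=r.sense(); im=r.grab_frame("wrist"); c=cam("wrist",s)
cv2.imwrite(f"pics/w_{sys.argv[1]}.png",im[:,:,::-1]); np.save("pics/s.npy",s,allow_pickle=True)
print(s["clock"],s["eef_pos"].round(1),s["tcp_rot"].round(3),s["opening"],s["grasp_force"])
for ce,st,m in blobs(im,135,50,150,30000):
    P=plane(c,[ce],20)[0]
    if 250<P[0]<750 and abs(P[1])<450:
        cs,_=cv2.findContours(m.astype(np.uint8),0,2); q,wh,a=cv2.minAreaRect(max(cs,key=len))
        (e,ax,_)=cv2.minEnclosingCircle(max(cs,key=len))+(0,)
        print(ce.round(),st[:5],"circ",np.round(e),round(ax,1),*[("z%d"%z,plane(c,[e],z)[0,:2].round(1)) for z in (0,15,21,29,31)])
E
python3 look.py a
```

```text
clock: 1.35
eef_pos: [427.2, -265.7, 192.8]
tcp_rot: [3.141, 0.001, 0.001]
contact_force: [0.2, -0.7, 0.4]
opening: 0.995
grasp_force: 0.0
1.35 [ 427.2 -265.7  192.8] [3.141e+00 1.000e-03 1.000e-03] 0.9953179969916174 0.0
[35. 20.] [   3    0   62   46 1814] circ [34. 19.] 36.2 ('z0', array([613. ,  84.8])) ('z15', array([608.9,  70.7])) ('z21', array([607.2,  65. ])) ('z29', array([605. ,  57.5])) ('z31', array([604.5,  55.6]))
[286.   5.] [273   0  26  12 230] circ [286.   6.] 12.7 ('z0', array([ 616.9, -224.6])) ('z15', array([ 612.6, -226.3])) ('z21', array([ 610.9, -227. ])) ('z29', array([ 608.6, -227.9])) ('z31', array([ 608. , -228.1]))
[343.  19.] [ 314    0   59   45 2189] circ [343.  15.] 29.6 ('z0', array([ 607.7, -290.8])) ('z15', array([ 603.8, -289.9])) ('z21', array([ 602.3, -289.5])) ('z29', array([ 600.2, -289. ])) ('z31', array([ 599.6, -288.8]))
[472.  18.] [ 418    0  119   46 3724] circ [478.  22.] 60.9 ('z0', array([ 603.6, -449.9])) ('z15', array([ 599.8, -442.6])) ('z21', array([ 598.3, -439.6])) ('z29', array([ 596.3, -435.7])) ('z31', array([ 595.8, -434.7]
[... 827 characters left out ...]
 519.9, -238.4])) ('z31', array([ 519.8, -238.5]))
[178. 139.] [ 158  118   41   43 1456] circ [178. 139.] 28.7 ('z0', array([465.5, -76.9])) ('z15', array([467.3, -84.5])) ('z21', array([468. , -87.5])) ('z29', array([469. , -91.6])) ('z31', array([469.2, -92.6]))
[ 49. 159.] [  29  140   41   39 1229] circ [ 49. 160.] 20.7 ('z0', array([439.3, 111.9])) ('z15', array([442.2,  96.7])) ('z21', array([443.3,  90.6])) ('z29', array([444.8,  82.5])) ('z31', array([445.2,  80.5]))
[318. 170.] [303 154  32  32 828] circ [318. 169.] 16.4 ('z0', array([ 424.5, -261.6])) ('z15', array([ 427.9, -261.8])) ('z21', array([ 429.3, -261.9])) ('z29', array([ 431.1, -262. ])) ('z31', array([ 431.6, -262. ]))
```

View pics/w_a.png

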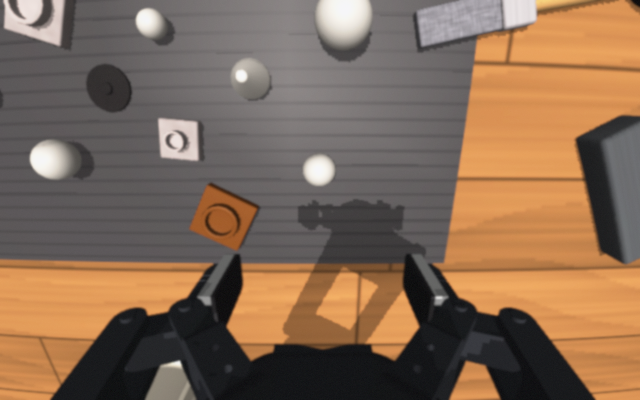

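The wrist view shows ball42 at (318,170). It, the top view and the scene view all give about (429,-262). Descending onto it.

```bash
python3 -m inch '[[[0.01,-0.017,0.2,0,0,0],[0.01,-0.017,0.4,0,0,0],[0.01,-0.017,0.6,0,0,0],[0.01,-0.017,0.78,0,0,0],[0.01,-0.017,0.88,0,0,0],[0.01,-0.017,0.95,0,0,0],[0.01,-0.017,0.95,0,0,0],[0.01,-0.017,0.95,0,0,0]]]' && python3 -m inch '[[[0,0,0,0,0,0],[0,0,0,0,0,0],[0,0,0,0,0,0],[0,0,0,0,0,0],[0,0,0,0,0,0],[0,0,0,0,0,0],[0,0,0,0,0,0],[0,0,0,0,0,0]]]' -1 40; python3 -m inch '[[[0,0,0,0,0,0],[0,0,0,0,0,0],[0,0,0,0,0,0]]]'; python3 look.py b | head -1
```

```text
clock: 2.07
eef_pos: [428.2, -262.5, 2.5]
tcp_rot: [-3.141, 0.002, -0.002]
contact_force: [0.4, 0.6, 0.4]
opening: 0.997
grasp_force: 0.0
clock: 2.73
eef_pos: [429.8, -261.6, 3.4]
tcp_rot: [3.141, -0.001, 0.0]
contact_force: [0.2, 0.2, 3.6]
opening: 0.001
grasp_force: 2.1
clock: 2.98
eef_pos: [429.8, -261.6, 3.3]
tcp_rot: [3.141, -0.001, -0.0]
contact_force: [-0.4, 0.9, 6.3]
opening: 0.006
grasp_force: 2.9
2.9833 [ 429.8 -261.6    3.3] [ 3.141e+00 -1.000e-03 -0.000e+00] 0.005505635315162811 2.867400459945202
```

View pics/w_b.png

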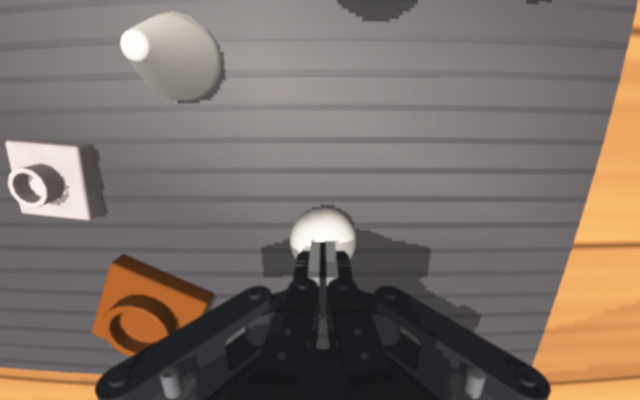

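The fingers shut completely and the ball is now ahead of them at about (323,240). I'll measure where it went.

Run:
```python
from h import *
s=np.load("pics/s.npy",allow_pickle=True).item(); c=cam("wrist",s)
im=cv2.imread("pics/w_b.png")[:,:,::-1].copy()
print(plane(c,[[323,240]],21).round(1), "edges L/R", plane(c,[[290,240],[356,240]],21).round(1),"top", plane(c,[[323,206]],21).round(1))
T=s["eef_pos"]; print("TCP px",proj(c,[T,T+[0,0,19]]).round(), "fingers tip px ~ (323,245):", plane(c,[[323,245]],3).round(1))
im=r.grab_frame("top");ct=cam("top")
for ce,st,m in blobs(im,135,50,40): print(ce.round(1),st[2:],plane(ct,[ce],21)[0,:2].round(1))
```

```text
[[ 429.6 -263.1   21. ]] edges L/R [[ 429.6 -242.    21. ]
 [ 429.6 -284.1   21. ]] top [[ 452.7 -263.    21. ]]
TCP px [[321. 228.]
 [321. 241.]] fingers tip px ~ (323,245): [[ 416.5 -263.1    3. ]]
[363.   7.] [ 46  17 671] [1035.1 -124.3]
[421.1   7.9] [ 45  17 750] [1031.3 -280.8]
[480.9   8.1] [ 45  18 745] [1031.7 -444.5]
[539.    8.5] [ 45  19 758] [1033.1 -608.1]
[22.6 40.6] [ 50   7 240] [969.1 805.7]
[511.5  52.9] [11 10 70] [ 898.3 -513.2]
[292.1 156.2] [ 37  36 864] [623.7  67.7]
[491.5 206.7] [  90  129 4217] [ 488.6 -417.1]
[214.4 166.2] [ 34  32 680] [601.9 259.6]
[438.9 162.8] [ 24  23 426] [ 600.9 -294.7]
[349.6 165.6] [ 12  12 118] [597.3 -73.4]
[461.5 188.2] [ 22  40 133] [ 535.9 -346.3]
[244.  189.9] [ 19  19 278] [541.1 185.2]
[392.6 186.7] [ 15  10 118] [ 542.5 -176.7]
[ 31.3 238.2] [  66  101 5769] [429.4 714.1]
[355.6 219.2] [ 22  23 437] [464.6 -83.8]
[219.1 230.7] [ 29  29 555] [442.3 244.2]
[288.6 227.6] [ 20  20 327] [447.   77.2]
[553.3 384.3] [  78   46 1615] [  68.7 -532.8]
```

The ball has not moved: it is still at (429.6,-263) and 42 mm wide. So the shut fingers must be resting on top of it, and the real tips may be well behind the stated TCP. I'll check from the scene camera.

Run:
```python
from h import *
s=r.sense(); im=r.grab_frame("scene"); c=cam("scene"); T=s["eef_pos"]
print(proj(c,[T,T+[0,0,40],[429.6,-263,21],[429.6,-263,0]]).round(1))
cv2.imwrite("pics/sc1.png",cv2.resize(im[50:210,160:360,::-1],None,fx=3.7,fy=3.7,interpolation=cv2.INTER_CUBIC))
```

```text
[[258.7 157.2]
 [257.  142.8]
 [257.6 150.7]
 [258.5 158.1]]
```

View pics/sc1.png

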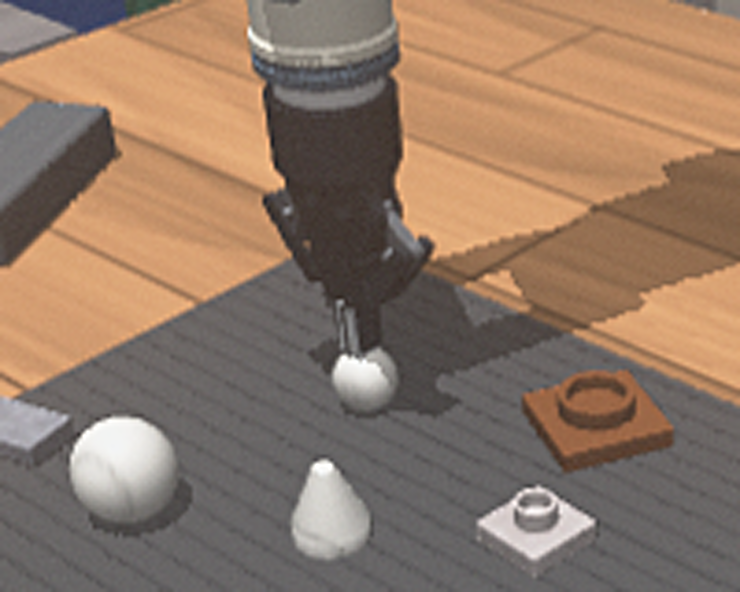

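Confirmed: the shut fingers stand on the ball's top, 42 mm up, while the reported TCP z is 3.3. The real tips are therefore about 38.5 mm behind the reported TCP. From here on I use tip z = TCP z + 38.5. I'll lift straight up, open, and check the ball hasn't rolled.

```bash
python3 -m inch '[[[0,0,-0.05,0,0,0],[0,0,-0.15,0,0,0],[0,0,-0.3,0,0,0],[0,0,-0.3,0,0,0]]]'; python3 -m inch '[[[0,0,0,0,0,0],[0,0,0,0,0,0],[0,0,0,0,0,0],[0,0,0,0,0,0],[0,0,0,0,0,0],[0,0,0,0,0,0],[0,0,0,0,0,0]]]' 1; python3 look.py c
```

```text
clock: 3.47
eef_pos: [431.7, -262.8, 67.4]
tcp_rot: [3.139, -0.005, -0.0]
contact_force: [1.5, -0.5, 1.2]
opening: 0.002
grasp_force: 0.0
clock: 4.05
eef_pos: [429.2, -261.2, 62.6]
tcp_rot: [-3.141, 0.001, -0.0]
contact_force: [-0.6, -0.0, -0.2]
opening: 0.978
grasp_force: 0.0
4.05 [ 429.2 -261.2   62.6] [-3.141e+00  1.000e-03 -0.000e+00] 0.977678138103628 0.0
[364.   4.] [336   0  57  11 443] circ [364.   0.] 28.0 ('z0', array([ 585.3, -293.2])) ('z15', array([ 580.7, -291.3])) ('z21', array([ 578.9, -290.5])) ('z29', array([ 576.5, -289.5])) ('z31', array([ 575.9, -289.3]))
[512.   5.] [486   0  76  16 645] circ [524.   6.] 37.9 ('z0', array([ 585.2, -415.6])) ('z15', array([ 580.7, -406.2])) ('z21', array([ 578.9, -402.4])) ('z29', array([ 576.5, -397.3])) ('z31', array([ 575.9, -396.1]))
[111. 160.] [  78  129   65   64 3001] circ [110. 160.] 44.2 ('z0', array([465. , -73.9])) ('z15', array([467.9, -85.5])) ('z21', array([469.1, -90.2])) ('z29', array([470.7, -96.4])) ('z31', array([471.1, -98. ]))
[329. 163.] [ 259  157  165   16 1564] circ [341. 161.] 82.1 ('z0', array([ 463.8, -278.4])) ('z15', array([ 466.8, -277.4])) ('z21', array([ 468., -277.])) ('z29', array([ 469.6, -276.5])) ('z31', array([ 470. , -276.3]))
[322. 208.] [ 297  184   51   50 1949] circ [322. 208.] 25.3 ('z0', array([ 420.4, -262. ])) ('z15', array([ 426.1, -262. ])) ('z21', array([ 428.3, -262. ])) ('z29', array([ 431.4, -262. ])) ('z31', array([ 432.1, -262. ]))
```

```bash
python3 -m inch '[[[0,0.004,0.1,0,0,0],[0,0.004,0.25,0,0,0],[0,0.004,0.37,0,0,0],[0,0.004,0.44,0,0,0],[0,0.004,0.48,0,0,0],[0,0.004,0.48,0,0,0]]]' && python3 -m inch '[[[0,0,0,0,0,0],[0,0,0,0,0,0],[0,0,0,0,0,0],[0,0,0,0,0,0],[0,0,0,0,0,0],[0,0,0,0,0,0]]]' -1 40; python3 look.py d | head -1; python3 -c "
from h import *
im=r.grab_frame('scene')
cv2.imwrite('pics/sc2.png',cv2.resize(im[50:210,160:360,::-1],None,fx=3,fy=3,interpolation=cv2.INTER_CUBIC))"
```

```text
clock: 4.6
eef_pos: [428.4, -261.6, -34.5]
tcp_rot: [-3.14, 0.002, -0.0]
contact_force: [-1.0, 0.2, -0.1]
opening: 1.002
grasp_force: 0.0
clock: 5.1
eef_pos: [430.2, -262.7, -31.9]
tcp_rot: [3.141, -0.002, -0.0]
contact_force: [-0.6, 0.4, 5.9]
opening: 0.468
grasp_force: 39.5
5.1 [ 430.2 -262.7  -31.9] [ 3.141e+00 -2.000e-03 -0.000e+00] 0.46825460673090213 39.465250968933105
```

View pics/sc2.png

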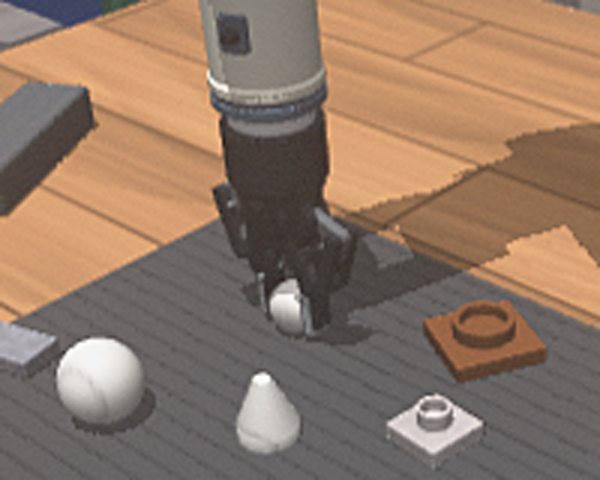

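Ball42 is held between the pads (opening 0.468, 39.5 N). I'll lift it and carry it toward base42.

```bash
python3 -m inch '[[[0,0,-0.15,0,0,0],[0,0,-0.35,0,0,0],[0,0,-0.51,0,0,0],[0,-0.2,-0.51,0,0,0],[0,-0.4,-0.51,0,0,0],[0,-0.6,-0.51,0,0,0],[0,-0.75,-0.51,0,0,0],[0,-0.75,-0.51,0,0,0]]]' && python3 -m inch '[[[0,-0.2,0,0,0,0],[0,-0.4,0,0,0,0],[0,-0.6,0,0,0,0],[0,-0.8,0,0,0,0],[0,-0.95,0,0,0,0],[0,-1,0,0,0,0],[0,-1,0,0,0,0],[0,-1,0,0,0,0]]]' &&  python3 -m inch '[[[0.05,-0.2,0,0,0,0],[0.065,-0.4,0,0,0,0],[0.065,-0.6,0,0,0,0],[0.065,-0.74,0,0,0,0],[0.065,-0.785,0,0,0,0],[0.065,-0.785,0,0,0,0],[0.065,-0.785,0,0,0,0]]]'; python3 look.py e
```

```text
clock: 5.87
eef_pos: [428.4, -108.1, 69.4]
tcp_rot: [-3.14, 0.0, 0.002]
contact_force: [-0.0, 0.9, -2.0]
opening: 0.467
grasp_force: 41.0
clock: 6.53
eef_pos: [429.6, 87.6, 69.2]
tcp_rot: [3.141, -0.0, 0.002]
contact_force: [0.1, 0.2, -1.2]
opening: 0.465
grasp_force: 41.1
clock: 7.12
eef_pos: [442.5, 243.2, 68.8]
tcp_rot: [3.141, 0.001, -0.0]
contact_force: [-1.1, -0.3, -1.4]
opening: 0.468
grasp_force: 41.2
7.1167 [442.5 243.2  68.8] [ 3.141e+00  1.000e-03 -0.000e+00] 0.4675278111138665 41.18279993534088
[293.  19.] [ 240    0  101   51 3258] circ [290.  11.] 51.0 ('z0', array([593.2, 266.9])) ('z15', array([589.1, 265.4])) ('z21', array([587.4, 264.8])) ('z29', array([585.3, 264.1])) ('z31', array([584.7, 263.9]))
[561.  11.] [ 511    0   85   33 1488] circ [553.   0.] 42.0 ('z0', array([605.2,  60.9])) ('z15', array([600.4,  71.8])) ('z21', array([598.4,  76.2])) ('z29', array([595.9,  82. ])) ('z31', array([595.2,  83.5]))
[365.  73.] [ 274   20  168   97 8024] circ [358.  75.] 84.5 ('z0', array([547.1, 213.4])) ('z15', array([545.8, 215.2])) ('z21', array([545.2, 215.9])) ('z29
[... 426 characters left out ...]
, array([505.9, 209.8])) ('z31', array([506.1, 210.1]))
[318. 198.] [ 280  161   81   75 3839] circ [319. 199.] 44.8 ('z0', array([440.2, 245.1])) ('z15', array([445.3, 245. ])) ('z21', array([447.4, 244.9])) ('z29', array([450.1, 244.8])) ('z31', array([450.8, 244.8]))
[523. 204.] [ 491  174   65   60 2995] circ [523. 205.] 32.3 ('z0', array([434.6,  50.3])) ('z15', array([440. ,  61.9])) ('z21', array([442.2,  66.5])) ('z29', array([445.1,  72.7])) ('z31', array([445.9,  74.2]))
[322. 276.] [ 286  238   75   77 4634] circ [322. 275.] 39.3 ('z0', array([357.8, 242.4])) ('z15', array([367.9, 242.4])) ('z21', array([371.9, 242.4])) ('z29', array([377.3, 242.4])) ('z31', array([378.6, 242.4]))
```

View pics/w_e.png

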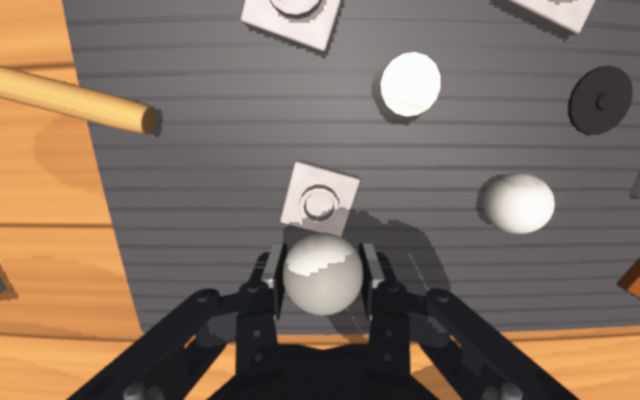

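The wrist view shows ball42 held at (322,275), with base42's collar ring centred near (320,203) just ahead.

```bash
cat > base.py <<'E'
import sys
from h import *
# collar centre near given pixel: edges inside window, ellipse of the rim
def ring(im,c,uv,Ro_,zs=(29,)):
    K,d,R,o=c; P=plane(c,[uv],29)[0]; f=K[0,0]/np.linalg.norm(P-o)
    g=cv2.cvtColor(im,cv2.COLOR_RGB2GRAY); x0,y0=int(uv[0]),int(uv[1]); w=int(Ro_*f*1.25)
    x1,y1=max(x0-w,0),max(y0-w,0); p=cv2.resize(g[y1:y0+w,x1:x0+w],None,fx=4,fy=4,interpolation=cv2.INTER_CUBIC)
    e=cv2.HoughCircles(p,cv2.HOUGH_GRADIENT,1,4,param1=100,param2=15,minRadius=int(Ro_*.7*f*4),maxRadius=int(Ro_*1.05*f*4))
    out=[]
    for a in (e[0][:4] if e is not None else []):
        q=[a[0]/4+x1,a[1]/4+y1]; out.append((np.round(q,1),round(a[2]/4/f,1),plane(c,[q],29)[0,:2].round(1)))
    return out
E
python3 - <<'E'
from base import *
s=np.load("pics/s.npy",allow_pickle=True).item(); c=cam("wrist",s)
im=cv2.imread("pics/w_e.png")[:,:,::-1].copy()
for o in ring(im,c,(320,203),16.8): print(o)
print(plane(c,[[320.5,203]],29), "ball@122",plane(c,[[322,275.5]],122))
t=cv2.imread("pics/top0.png")[:,:,::-1].copy(); ct=cam("top")
for n,uv,R in(("62",(293,156),24.8),("52",(216,166),20.8),("42",(220.5,231),16.8),("32",(356.5,219.5),12.8)):
    print(n,ring(t,ct,uv,R)[:3])
E
```

```text
(array([318.9, 204.6], dtype=float32), np.float64(16.5), array([445.3, 245. ]))
(array([319.1, 200.4], dtype=float32), np.float64(13.1), array([449. , 244.8]))
(array([317.9, 200.4], dtype=float32), np.float64(13.1), array([449. , 245.8]))
(array([318.9, 208.1], dtype=float32), np.float64(16.4), array([442.2, 245. ]))
[[446.7133615  243.64432558  29.        ]] ball@122 [[439.78046459 242.3940487  122.        ]]
62 [(array([293.1, 155.9], dtype=float32), np.float64(21.3), array([622.1,  64.6])), (array([293.1, 157.6], dtype=float32), np.float64(23.4), array([617.7,  64.6])), (array([292.1, 154.9], dtype=float32), np.float64(23.9), array([624.7,  67. ]))]
52 [(array([213.9, 166.4], dtype=float32), np.float64(17.2), array([599.4, 258.8])), (array([215.6, 166.4], dtype=float32), np.float64(20.9), array([599.3, 254.5])), (array([214.6, 167.1], dtype=float32), np.float64(14.8), array([597.4, 256.9]))]
42 [(array([218.9, 231.4], dtype=float32), np.float64(14.0), array([439.9, 242.7])), (array([219.9, 231.1], dtype=float32), np.float64(15.8), array([440.4, 240.4])), (array([217.9, 231.4], dtype=float32), np.float64(15.3), array([439.9, 245.1]))]
32 []
```

Base42 is at about (444.5,244.5). Lowering ball42 to just above its seat.

```bash
python3 -m inch '[[[0.017,-0.008,0.1,0,0,0],[0.017,-0.008,0.2,0,0,0],[0.017,-0.008,0.28,0,0,0],[0.017,-0.008,0.33,0,0,0],[0.017,-0.008,0.355,0,0,0],[0.017,-0.008,0.365,0,0,0],[0.017,-0.008,0.365,0,0,0]]]'; python3 -c "
from h import *
im=r.grab_frame('scene')
cv2.imwrite('pics/sc3.png',cv2.resize(im[170:310,370:530,::-1],None,fx=4,fy=4,interpolation=cv2.INTER_CUBIC))"
```

```text
clock: 7.75
eef_pos: [446.0, 245.8, -4.0]
tcp_rot: [3.141, 0.0, -0.001]
contact_force: [-0.3, 0.1, -1.5]
opening: 0.469
grasp_force: 41.2
```

View pics/sc3.png

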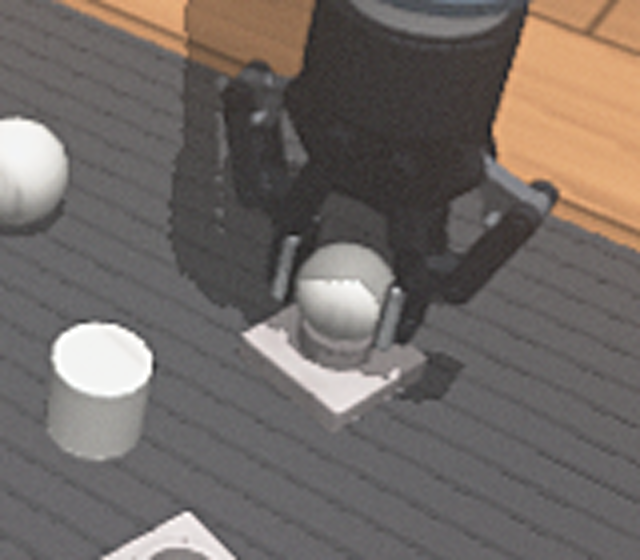

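The ball hangs just over the collar. I'll lower it 2 mm more, release, retreat and check.

```bash
python3 -m inch '[[[0,0,0.005,0,0,0],[0,0,0.01,0,0,0],[0,0,0.01,0,0,0]]]' && python3 -m inch '[[[0,0,0,0,0,0],[0,0,0,0,0,0],[0,0,0,0,0,0],[0,0,0,0,0,0],[0,0,-0.05,0,0,0],[0,0,-0.2,0,0,0],[0,0,-0.4,0,0,0],[0,0,-0.4,0,0,0]]]' 1; python3 look.py f | tail -3;  python3 -c "
from h import *
im=r.grab_frame('scene')
cv2.imwrite('pics/sc4.png',cv2.resize(im[170:310,370:530,::-1],None,fx=3,fy=3,interpolation=cv2.INTER_CUBIC))"
```

```text
clock: 8.05
eef_pos: [446.2, 246.6, -5.6]
tcp_rot: [-3.141, -0.001, 0.0]
contact_force: [0.1, -0.1, -0.4]
opening: 0.468
grasp_force: 41.2
clock: 8.72
eef_pos: [449.5, 248.4, 80.4]
tcp_rot: [-3.137, -0.008, -0.0]
contact_force: [2.4, 1.5, -0.2]
opening: 1.002
grasp_force: 0.0
[369. 138.] [327 133  86  15 848] circ [370. 136.] 42.6 ('z0', array([503.8, 205. ])) ('z15', array([505.4, 207.4])) ('z21', array([506. , 208.3])) ('z29', array([506.8, 209.6])) ('z31', array([507. , 209.9]))
[324. 205.] [ 289  167   76   77 3843] circ [325. 202.] 41.9 ('z0', array([440.6, 244.6])) ('z15', array([445.8, 244.8])) ('z21', array([447.9, 244.8])) ('z29', array([450.6, 244.9])) ('z31', array([451.3, 244.9]))
[519. 208.] [ 488  179   62   58 2731] circ [518. 208.] 30.7 ('z0', array([434.4,  51.4])) ('z15', array([440. ,  62.6])) ('z21', array([442.2,  67.1])) ('z29', array([445.1,  73.1])) ('z31', array([445.9,  74.6]))
```

View pics/sc4.png

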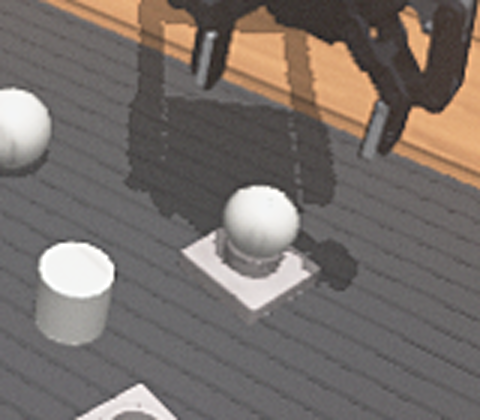

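Ball42 sits in its collar. Next is ball52.

```bash
python3 -m inch '[[[0,0.2,-0.05,0,0,0],[0,0.4,-0.05,0,0,0],[0,0.6,-0.05,0,0,0],[0,0.75,-0.05,0,0,0],[0,0.845,-0.05,0,0,0],[0,0.845,-0.05,0,0,0],[0,0.845,-0.05,0,0,0]]]'; python3 look.py g|cut -c1-400
```

```text
clock: 9.4
eef_pos: [445.1, 76.5, 83.3]
tcp_rot: [3.141, 0.002, -0.003]
contact_force: [-0.1, 0.2, -0.1]
opening: 1.0
grasp_force: 0.0
9.4 [445.1  76.5  83.3] [ 3.141e+00  2.000e-03 -3.000e-03] 1.0002913640190116 0.0
[89. 27.] [  46    0   84   62 3479] circ [88. 25.] 47.7 ('z0', array([594. , 273.4])) ('z15', array([590.3, 262.1])) ('z21', array([588.8, 257.6])) ('z29', array([586.8, 251.6])) ('z31', array([586.3, 250.1]))
[333.  12.] [ 271    0  102   35 1869] circ [322.   2.] 50.5 ('z0', array([606.4,  75.8])) ('z15', array([602. ,  75.8])) ('z21', array([600.2,  75.7])) ('z29', array([597.8,  75.7])) ('z31', array([597.2,  75.7]))
[515.  13.] [ 494    0   44   32 1141] circ [516.  11.] 22.4 ('z0', array([602.8, -85.9])) ('z15', array([598.5, -76.7])) ('z21', array([596.8, -73.1])) ('z29', array([594.6, -68.2])) ('z31', array([594. , -66.9]))
[180.  90.] [ 151   60   58   61 2724] circ [179.  90.] 31.4 ('z0', array([539.7, 201.6])) ('z15', array([539. , 194.4])) ('z21', array([538.8, 191.5])) ('z29', array([538.4, 187.7])) ('z31', array([538.3, 186.7]))
[612.  93.] [ 584   67   56   52 2396] circ [613.  93.] 31.3 ('z0', array([ 540.3, -192.3])) ('z15', array([ 539.6, -177.1])) ('z21', array([ 539.4, -171. ])) ('z29', array([ 539. , -162.9])) ('z31', array([ 538.9, -160.9]))
[496. 172.] [ 464  143   67   59 2692] circ [497. 174.] 39.9 ('z0', array([463.6, -93.8])) ('z15', array([467.3, -84.2])) ('z21', array([468.8, -80.3])) ('z29', array([470.7, -75.2])) ('z31', array([471.2, -73.9]))
[132. 202.] [  90  162   87   75 4013] circ [134. 201.] 47.4 ('z0', array([436. , 264.4])) ('z15', array([441.3, 253.7])) ('z21', array([443.4, 249.4])) ('z29', array([446.2, 243.6])) ('z31', array([446.9, 242.2]))
[322. 201.] [ 292  172   59   58 2653] circ [322. 201.] 29.5 ('z0', array([435.6,  76.2])) ('z15', array([440.9,  76.2])) ('z21', array([443. ,  76.2])) ('z29', array([445.8,  76.1])) ('z31', array([446.5,  76.1]))
```

```bash
python3 -m inch '[[[0,0,0.15,0,0,0],[0,0,0.3,0,0,0],[0,0,0.44,0,0,0],[0,0,0.52,0,0,0],[0,0,0.56,0,0,0],[0,0,0.57,0,0,0],[0,0,0.57,0,0,0]]]' && python3 -m inch '[[[0,0,0,0,0,0],[0,0,0,0,0,0],[0,0,0,0,0,0],[0,0,0,0,0,0],[0,0,0,0,0,0],[0,0,0,0,0,0]]]' -1 40
```

```text
clock: 10.03
eef_pos: [445.7, 78.0, -30.3]
tcp_rot: [3.142, 0.001, 0.001]
contact_force: [0.6, -0.0, -0.3]
opening: 0.997
grasp_force: 0.0
clock: 10.53
eef_pos: [447.0, 77.8, -28.8]
tcp_rot: [-3.141, -0.002, -0.001]
contact_force: [-0.4, 3.1, 6.8]
opening: 0.59
grasp_force: 40.1
```

```bash
python3 -m inch '[[[0,0,-0.15,0,0,0],[0,0,-0.35,0,0,0],[0,0,-0.5,0,0,0],[0.12,-0.14,-0.5,0,0,0],[0.25,-0.29,-0.5,0,0,0],[0.38,-0.44,-0.5,0,0,0],[0.5,-0.58,-0.5,0,0,0],[0.5,-0.58,-0.5,0,0,0]]]' && python3 -m inch '[[[0.1,-0.12,0,0,0,0],[0.2,-0.24,0,0,0,0],[0.27,-0.32,0,0,0,0],[0.275,-0.325,0,0,0,0],[0.275,-0.325,0,0,0,0],[0.275,-0.325,0,0,0,0]]]' ;python3 look.py h|cut -c1-300; python3 -c "
import sys;sys.argv=['']
from base import *
s=np.load('pics/s.npy',allow_pickle=True).item(); c=cam('wrist',s)
im=cv2.imread('pics/w_h.png')[:,:,::-1].copy()
uv=proj(c,[[602,259,29]])[0]; print(uv)
for o in ring(im,c,uv,20.8): print(o)
print(proj(c,[s['eef_pos']+[0,0,54.8]]))"
```

```text
clock: 11.2
eef_pos: [551.6, 198.4, 71.7]
tcp_rot: [-3.138, -0.007, 0.001]
contact_force: [-0.3, -0.6, -1.6]
opening: 0.587
grasp_force: 43.1
clock: 11.7
eef_pos: [599.9, 257.7, 69.8]
tcp_rot: [3.141, 0.001, -0.0]
contact_force: [-0.3, -0.6, -1.3]
opening: 0.582
grasp_force: 43.1
11.7 [599.9 257.7  69.8] [ 3.141e+00  1.000e-03 -0.000e+00] 0.582008892759147 43.05685222148895
[537. 170.] [ 482  118  112  104 5914] circ [538. 173.] 60.5 ('z0', array([622.9,  56.9])) ('z15', array([626.5,  68.9])) ('z21', array([627.9,  73.7])) ('z29', array([629.9,  80.1])) ('z31', array([630.3,  81.7]))
[316. 191.] [ 272  149   94   79 4858] circ [318. 194.] 51.5 ('z0', array([602. , 260.9])) ('z15', array([606.9, 260.6])) ('z21', array([608.8, 260.5])) ('z29', array([611.4, 260.4])) ('z31', array([612. , 260.4]))
[323. 283.] [ 275  230   96  118 8137] circ [327. 289.] 60.9 ('z0', array([497.3, 251.6])) ('z15', array([508.5, 252. ])) ('z21', array([512.9, 252.1])) ('z29', array([518.9, 252.2])) ('z31', array([520.4, 252.3]))
[418. 273.] [400 259  33  35 737] circ [413. 276.] 19.6 ('z0', array([513.2, 162.3])) ('z15', array([523.4, 168. ])) ('z21', array([527.4, 170.3])) ('z29', array([532.9, 173.3])) ('z31', array([534.2, 174. ]))
[622. 315.] [602 294  38  40 854] circ [622. 314.] 25.5 ('z0', array([455.2, -94. ])) ('z15', array([468.9, -73. ])) ('z21', array([474.3, -64.6])) ('z29', array([481.6, -53.4])) ('z31', array([483.4, -50.6]))
[319.40520385 204.9896407 ]
(array([317.4, 199.6], dtype=float32), np.float64(20.3), array([606.7, 260.7]))
(array([317.4, 202.6], dtype=float32), np.float64(20.1), array([604.1, 260.7]))
(array([319.4, 198.4], dtype=float32), np.float64(18.3), array([607.8, 259. ]))
(array([318.1, 195.1], dtype=float32), np.float64(16.6), array([610.6, 260. ]))
[[320.34686109 272.82776854]]
```

View pics/w_h.png

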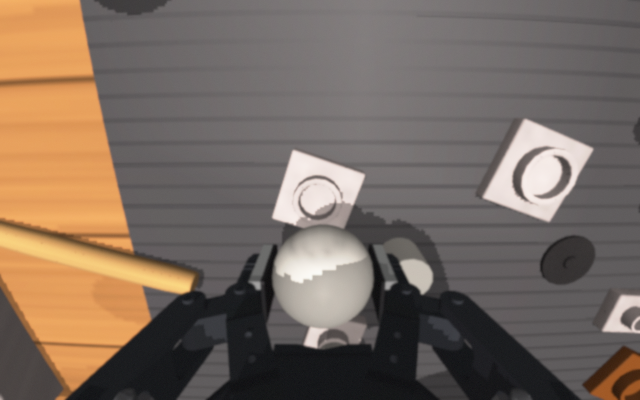

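Ball52 hangs at (323,276) and base52's collar ring is centred at about (318,199), which gives (605,260). Correcting, lowering and releasing.

```bash
python3 -m inch '[[[0.0325,-0.019,0.1,0,0,0],[0.0325,-0.019,0.2,0,0,0],[0.0325,-0.019,0.28,0,0,0],[0.0325,-0.019,0.33,0,0,0],[0.0325,-0.019,0.355,0,0,0],[0.0325,-0.019,0.364,0,0,0],[0.0325,-0.019,0.364,0,0,0],[0.0325,-0.019,0.364,0,0,0]]]' && python3 -m inch '[[[0,0,0.005,0,0,0],[0,0,0.005,0,0,0]]]'
```

```text
clock: 12.42
eef_pos: [608.0, 262.3, -1.9]
tcp_rot: [-3.141, -0.001, -0.0]
contact_force: [0.9, 0.9, -1.8]
opening: 0.587
grasp_force: 43.2
clock: 12.58
eef_pos: [607.9, 262.4, -3.0]
tcp_rot: [-3.141, -0.001, -0.0]
contact_force: [-0.3, 0.2, -1.5]
opening: 0.588
grasp_force: 43.2
```

```bash
python3 -m inch '[[[-0.007,0.005,0.006,0,0,0],[-0.007,0.005,0.006,0,0,0],[-0.007,0.005,0.006,0,0,0]]]' && python3 -m inch '[[[0,0,0,0,0,0],[0,0,0,0,0,0],[0,0,0,0,0,0],[0,0,0,0,0,0],[0,0,-0.05,0,0,0],[0,0,-0.2,0,0,0],[0,0,-0.4,0,0,0],[0,0,-0.4,0,0,0]]]' 1
cat > chk.py <<'E'
from h import *
for n in("top","scene"):
    im=r.grab_frame(n); c=cam(n)
    for ce,st,m in blobs(im,135,50,40):
        P=plane(c,[ce],50)[0]
        if 250<P[0]<750 and abs(P[1])<450: print(n,ce.round(1),st[2:],"z42",plane(c,[ce],42)[0,:2].round(1),"z50",P[:2].round(1))
cv2.imwrite("pics/chk.png",im[:,:,::-1])
E
python3 chk.py
```

```text
clock: 12.83
eef_pos: [606.7, 261.7, -4.1]
tcp_rot: [-3.141, -0.002, -0.0]
contact_force: [0.1, 2.0, 4.7]
opening: 0.581
grasp_force: 43.6
clock: 13.5
eef_pos: [610.3, 262.9, 82.7]
tcp_rot: [-3.138, -0.009, -0.0]
contact_force: [1.7, 1.3, 1.0]
opening: 1.0
grasp_force: 0.0
top [292.  156.2] [ 37  36 875] z42 [617.6  66.6] z50 [615.3  66.1]
top [496.1 160.8] [ 53  26 728] z42 [ 598.5 -430.5] z50 [ 596.4 -427. ]
top [219.6 164.9] [ 26  30 286] z42 [599.3 241.7] z50 [597.2 239.9]
top [438.8 162.8] [ 24  23 432] z42 [ 595.4 -288.2] z50 [ 593.3 -285.8]
top [349.5 165.5] [ 12  12 120] z42 [592.1 -71.5] z50 [590.  -70.9]
top [205.5 209.3] [ 25  80 230] z42 [491.5 272.9] z50 [490.2 270.8]
top [244.4 190.1] [ 17  17 211] z42 [536.2 180.8] z50 [534.6 179.5]
top [392.3 187.2] [ 16  12 135] z42 [ 537.1 -172. ] z50 [ 535.5 -170.6]
top [355.6 219.1] [ 22  23 444] z42 [462.1 -81.8] z50 [461.1 -81. ]
scene [149.8 159.7] [ 55  23 591] z42 [ 627.4 -398.2] z50 [ 633. -386.]
scene [192.  174.6] [ 28  26 567] z42 [ 603.3 -278. ] z50 [ 609.2 -267.7]
scene [248.4 188.7] [ 21  27 401] z42 [ 561.5 -148.9] z50 [ 568.  -140.5]
scene [304.3 191.3] [ 32  21 321] z42 [496.8 -55.5] z50 [504.3 -48.5]
scene [263.5 223.6] [ 16  16 194] z42 [616.1 -49.9] z50 [621.8 -43. ]
scene [473.  231.1] [16  9 57] z42 [393.6 255.2] z50 [402.7 257.5]
scene [309.6 270.2] [  57   46 1315] z42 [647.7  89.1] z50 [653.   93.9]
scene [443.3 259.8] [ 25  25 190] z42 [490.1 246.6] z50 [497.7 249.1]
scene [395.3 265.8] [ 25  32 393] z42 [551.6 191.9] z50 [558.3 195.1]
scene [415.8 316.4] [  60   63 1795] z42 [617.1 268.2] z50 [622.9 270.3]
```

```bash
python3 -m inch '[[[0,0.2,0,0,0,0],[0,0.4,0,0,0,0],[0,0.6,0,0,0,0],[0,0.8,0,0,0,0],[0,0.92,0,0,0,0],[0,0.92,0,0,0,0]]]' && python3 chk.py | grep -E "z42 \[(4|5|6)" | grep -v "\-[0-9]" ; python3 -m inch '[[[0,0.2,0,0,0,0],[0,0.4,0,0,0,0],[0,0.6,0,0,0,0],[0,0.8,0,0,0,0],[0,0.92,0,0,0,0],[0,0.92,0,0,0,0]]]' && python3 -m inch '[[[-0.03,0.2,0,0,0,0],[-0.03,0.4,0,0,0,0],[-0.03,0.6,0,0,0,0],[-0.03,0.8,0,0,0,0],[-0.03,0.92,0,0,0,0],[-0.03,0.92,0,0,0,0],[-0.03,0.92,0,0,0,0],[-0.03,0.92,0,0,0,0]]]';python3 look.py i|cut -c1-300; python3 chk.py | grep -v "\-[0-9][0-9]"
```

```text
clock: 14.1
eef_pos: [604.7, 72.6, 74.0]
tcp_rot: [3.14, 0.003, -0.003]
contact_force: [-0.6, -0.6, -0.9]
opening: 1.002
grasp_force: 0.0
scene [455.  251.6] [ 47  43 888] z42 [460.4 253.1] z50 [468.5 255.4]
scene [309.5 270.3] [  57   44 1292] z42 [648.   89.3] z50 [653.2  94.1]
scene [394.4 266.9] [ 26  35 708] z42 [554.7 192. ] z50 [561.3 195.2]
scene [416.  316.1] [  60   58 1819] z42 [616.5 268. ] z50 [622.2 270.2]
clock: 14.7
eef_pos: [606.1, -109.7, 74.6]
tcp_rot: [3.141, 0.0, -0.002]
contact_force: [0.0, 2.0, 0.0]
opening: 0.998
grasp_force: 0.0
clock: 15.37
eef_pos: [600.1, -288.8, 74.4]
tcp_rot: [-3.14, 0.001, 0.001]
contact_force: [-0.4, -0.5, -0.3]
opening: 1.003
grasp_force: 0.0
15.3667 [ 600.1 -288.8   74.4] [-3.14e+00  1.00e-03  1.00e-03] 1.003017542152215 0.0
[251.  39.] [ 217   18   79   62 2256] circ [257.  38.] 42.3 ('z0', array([ 733.3, -236.9])) ('z15', array([ 730.3, -240. ])) ('z21', array([ 729.1, -241.3])) ('z29', array([ 727.6, -242.9])) ('z31', array([ 727.2, -243.4]))
[492. 193.] [ 415  156  150   72 5972] circ [491. 190.] 78.9 ('z0', array([ 605.3, -450.3
[... 928 characters left out ...]
488.6, -92.6])) ('z29', array([495.3, -99.3])) ('z31', array([ 496.9, -101. ]))
top [292.1 156.3] [ 37  36 768] z42 [617.5  66.5] z50 [615.3  66. ]
top [208.4 163.5] [ 21  28 338] z42 [603.5 269.2] z50 [601.4 267.1]
top [225.5 160.2] [11 13 79] z42 [610.9 227.8] z50 [608.7 226. ]
top [244. 190.] [ 17  17 245] z42 [536.5 181.7] z50 [534.9 180.3]
top [217.3 228. ] [ 28  25 364] z42 [446.4 243.8] z50 [445.6 241.9]
scene [455.1 251.6] [ 47  43 868] z42 [460.3 253.3] z50 [468.4 255.6]
scene [309.6 270.1] [  57   45 1278] z42 [647.6  89.1] z50 [652.9  93.9]
scene [394.4 266.9] [ 26  35 707] z42 [554.7 192. ] z50 [561.3 195.3]
scene [416.  316.1] [  60   58 1800] z42 [616.4 268. ] z50 [622.1 270.1]
```

View pics/chk.png

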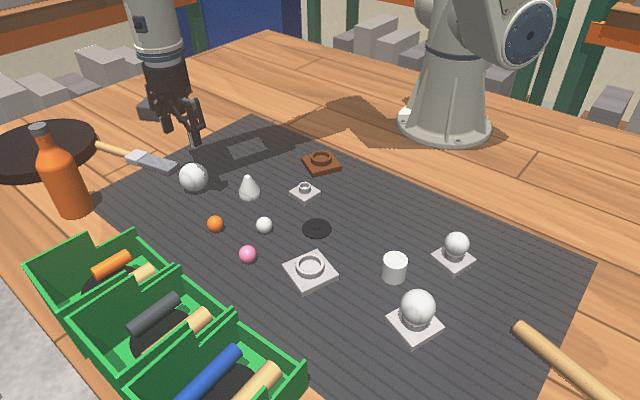

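Ball42 and ball52 are both seated, at (457,245) and (418,308) in the scene view. Picking up ball62.

```bash
python3 -m inch '[[[-0.012,0.004,0.12,0,0,0],[-0.012,0.004,0.24,0,0,0],[-0.012,0.004,0.36,0,0,0],[-0.012,0.004,0.45,0,0,0],[-0.012,0.004,0.49,0,0,0],[-0.012,0.004,0.512,0,0,0],[-0.012,0.004,0.512,0,0,0]]]' && python3 -m inch '[[[0,0,0,0,0,0],[0,0,0,0,0,0],[0,0,0,0,0,0],[0,0,0,0,0,0],[0,0,0,0,0,0],[0,0,0,0,0,0]]]' -1 45
```

```text
clock: 16.1
eef_pos: [597.5, -290.8, -27.8]
tcp_rot: [-3.141, 0.001, 0.001]
contact_force: [-0.2, -0.4, 0.7]
opening: 1.001
grasp_force: 0.0
clock: 16.6
eef_pos: [598.6, -292.0, -25.7]
tcp_rot: [3.141, -0.002, -0.0]
contact_force: [-0.1, 1.5, 6.3]
opening: 0.705
grasp_force: 47.4
```

```bash
python3 -m inch '[[[0,0,-0.15,0,0,0],[0,0,-0.35,0,0,0],[0,0,-0.505,0,0,0],[0.03,-0.2,-0.505,0,0,0],[0.06,-0.4,-0.505,0,0,0],[0.1,-0.6,-0.505,0,0,0],[0.13,-0.8,-0.505,0,0,0],[0.13,-0.8,-0.505,0,0,0]]]' && python3 -m inch '[[[0,-0.2,0,0,0,0],[0,-0.4,0,0,0,0],[0,-0.6,0,0,0,0],[0,-0.8,0,0,0,0],[0,-0.95,0,0,0,0],[0,-0.99,0,0,0,0],[0,-0.99,0,0,0,0],[0,-0.99,0,0,0,0]]]' ;python3 look.py j|cut -c1-300; python3 -c "
from base import *
s=np.load('pics/s.npy',allow_pickle=True).item(); c=cam('wrist',s)
im=cv2.imread('pics/w_j.png')[:,:,::-1].copy()
uv=proj(c,[[625,67,29]])[0]; print(uv)
for o in ring(im,c,uv,24.8): print(o)
print(proj(c,[s['eef_pos']+[0,0,56.7]]))"
```

```text
clock: 17.27
eef_pos: [624.0, -125.0, 73.9]
tcp_rot: [-3.139, -0.0, 0.003]
contact_force: [-0.3, -0.9, -4.0]
opening: 0.703
grasp_force: 51.9
clock: 17.93
eef_pos: [623.4, 66.3, 73.7]
tcp_rot: [3.141, 0.0, 0.001]
contact_force: [0.2, -1.0, -3.6]
opening: 0.703
grasp_force: 52.0
17.9333 [623.4  66.3  73.7] [3.141e+00 0.000e+00 1.000e-03] 0.7031774785902553 52.02927052974701
[318. 188.] [ 269  145  105   82 5440] circ [320. 195.] 56.9 ('z0', array([623.5,  67.3])) ('z15', array([628.4,  67.2])) ('z21', array([630.4,  67.1])) ('z29', array([633. ,  67.1])) ('z31', array([633.6,  67.1]))
[122. 210.] [  80  176   73   83 2298] circ [113. 217.] 50.8 ('z0', array([600.3, 272.7])) ('z15', array([606.6, 260.4])) ('z21', array([609.1, 255.6])) ('z29', array([612.4, 249. ])) ('z31', array([613.3, 247.4]))
[115. 217.] [ 97 205  28  33 163] circ [110. 221.] 20.6 ('z0', array([596. , 276.9])) ('z15', array([602.5, 264.4])) ('z21', array([605.1, 259.4])) ('z29', array([608.6, 252.8])) ('z31', array([609.5, 251.1]))
[ 76. 239.] [  43  208   66   61 3099] circ [ 76. 240.] 32.8 ('z0', array([574.3, 32
[... 673 characters left out ...]
.5, -188.5])) ('z21', array([ 536.9, -182.1])) ('z29', array([ 542.7, -173.6])) ('z31', array([ 544.2, -171.5]))
[194. 286.] [173 259  41  43 784] circ [193. 280.] 24.1 ('z0', array([528.3, 202.6])) ('z15', array([538.8, 194.5])) ('z21', array([543. , 191.3])) ('z29', array([548.6, 187. ])) ('z31', array([550. , 185.9]))
[320.23324732 204.02417972]
(array([319.6, 203.4], dtype=float32), np.float64(24.2), array([625.6,  67.5]))
(array([319.6, 202.4], dtype=float32), np.float64(23.6), array([626.5,  67.5]))
(array([319.6, 201.1], dtype=float32), np.float64(24.7), array([627.6,  67.5]))
(array([321.9, 199.6], dtype=float32), np.float64(20.6), array([628.9,  65.6]))
[[320.29884428 274.83726541]]
```

View pics/w_j.png

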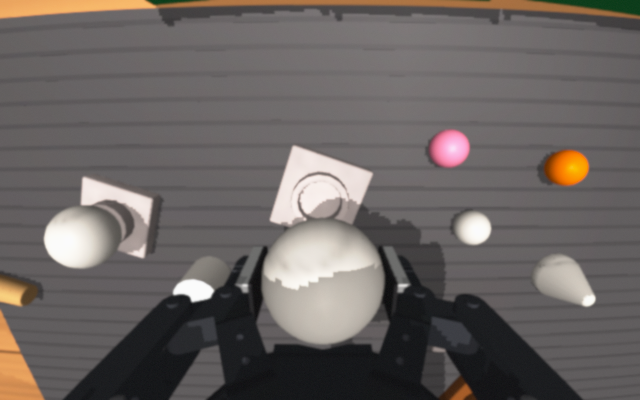

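Ball62 hangs at (323,281), base62's collar ring is centred at (320,203), and the target is about (626,67.5). Lowering.

```bash
python3 -m inch '[[[0.018,-0.011,0.1,0,0,0],[0.018,-0.011,0.2,0,0,0],[0.018,-0.011,0.28,0,0,0],[0.018,-0.011,0.33,0,0,0],[0.018,-0.011,0.355,0,0,0],[0.018,-0.011,0.368,0,0,0],[0.018,-0.011,0.368,0,0,0],[0.018,-0.011,0.368,0,0,0]]]'
```

```text
clock: 18.65
eef_pos: [627.8, 68.3, 0.7]
tcp_rot: [-3.142, -0.001, -0.001]
contact_force: [0.6, 0.1, -3.8]
opening: 0.701
grasp_force: 52.1
```

```bash
python3 -m inch '[[[0,0,0.005,0,0,0],[0,0,0.01,0,0,0],[0,0,0.01,0,0,0]]]' && python3 -m inch '[[[0,0,0,0,0,0],[0,0,0,0,0,0],[0,0,0,0,0,0],[0,0,0,0,0,0],[0,0,-0.05,0,0,0],[0,0,-0.2,0,0,0],[0,0,-0.4,0,0,0],[0,0,-0.4,0,0,0]]]' 1; python3 look.py k | head -1; python3 chk.py | grep -E "z42 \[(6)"
```

```text
clock: 18.9
eef_pos: [627.4, 68.6, -1.6]
tcp_rot: [-3.142, -0.001, -0.0]
contact_force: [-0.2, -0.4, -4.7]
opening: 0.703
grasp_force: 52.1
clock: 19.57
eef_pos: [631.8, 69.1, 85.6]
tcp_rot: [-3.141, -0.01, -0.0]
contact_force: [2.3, -0.7, 1.3]
opening: 1.0
grasp_force: 0.0
19.5667 [631.8  69.1  85.6] [-3.141 -0.01  -0.   ] 0.9997398528217255 0.0
scene [263.5 223.7] [ 16  16 193] z42 [616.1 -49.8] z50 [621.8 -42.9]
scene [308.6 262.5] [  57   58 1747] z42 [635.9  76.9] z50 [641.4  81.9]
scene [416.  316.1] [  60   58 1816] z42 [616.5 268.1] z50 [622.2 270.2]
```

```bash
python3 -m inch '[[[-0.04,0.2,0,0,0,0],[-0.08,0.4,0,0,0,0],[-0.13,0.6,0,0,0,0],[-0.15,0.71,0,0,0,0],[-0.15,0.71,0,0,0,0],[-0.15,0.71,0,0,0,0],[-0.15,0.71,0,0,0,0]]]'; python3 look.py l | grep -E "circ \[3|^[12]"; python3 chk.py | grep -E "z42 \[(6)"
```

```text
clock: 20.3
eef_pos: [596.7, -72.9, 77.2]
tcp_rot: [-3.141, 0.001, -0.001]
contact_force: [0.1, 0.8, -0.6]
opening: 1.002
grasp_force: 0.0
20.3 [596.7 -72.9  77.2] [-3.141e+00  1.000e-03 -1.000e-03] 1.0017142800975976 0.0
[321. 199.] [ 304  182   36   35 1016] circ [321. 199.] 18.2 ('z0', array([591.5, -72.9])) ('z15', array([596.6, -73. ])) ('z21', array([598.7, -73. ])) ('z29', array([601.4, -73.1])) ('z31', array([602.1, -73.1]))
[332. 313.] [ 307  293   51   43 1445] circ [332. 314.] 29.7 ('z0', array([455.2, -84.8])) ('z15', array([468.3, -84.2])) ('z21', array([473.5, -83.9])) ('z29', array([480.5, -83.6])) ('z31', array([482.3, -83.5]))
top [290.5 152.1] [ 37  30 575] z42 [628.1  70.2] z50 [625.8  69.7]
top [211.8 162.9] [ 32  28 447] z42 [604.7 261.1] z50 [602.5 259.1]
scene [263.4 223.6] [ 16  15 188] z42 [616.1 -49.9] z50 [621.8 -43. ]
scene [308.9 261.6] [  57   59 1679] z42 [634.1  75.9] z50 [639.6  80.9]
scene [308.9 272.4] [26 11 92] z42 [652.   91.5] z50 [657.1  96.3]
scene [416.  316.1] [  60   58 1810] z42 [616.4 268.1] z50 [622.2 270.2]
```

```bash
python3 -m inch '[[[0,0,0.15,0,0,0],[0,0,0.3,0,0,0],[0,0,0.42,0,0,0],[0,0,0.5,0,0,0],[0,0,0.545,0,0,0],[0,0,0.565,0,0,0],[0,0,0.565,0,0,0]]]' && python3 -m inch '[[[0,0,0,0,0,0],[0,0,0,0,0,0],[0,0,0,0,0,0],[0,0,0,0,0,0],[0,0,0,0,0,0],[0,0,0,0,0,0],[0,0,0,0,0,0]]]' -1 30
```

```text
clock: 21.03
eef_pos: [597.0, -72.8, -35.5]
tcp_rot: [-3.141, 0.001, 0.001]
contact_force: [0.1, -0.7, -0.1]
opening: 0.998
grasp_force: 0.0
clock: 21.62
eef_pos: [597.7, -73.4, -34.3]
tcp_rot: [3.142, -0.001, -0.0]
contact_force: [-1.6, 0.5, 5.5]
opening: 0.352
grasp_force: 29.3
```

```bash
python3 -m inch '[[[0,0,-0.15,0,0,0],[0,0,-0.35,0,0,0],[0,0,-0.525,0,0,0],[-0.2,0.02,-0.525,0,0,0],[-0.4,0.04,-0.525,0,0,0],[-0.58,0.055,-0.525,0,0,0],[-0.645,0.055,-0.525,0,0,0],[-0.645,0.055,-0.525,0,0,0]]]' && python3 -m inch '[[[0,0,0,0,0,0],[0,0,0,0,0,0]]]'; python3 look.py m|grep -E "circ \[3|^[12]"; python3 -c "
from base import *
s=np.load('pics/s.npy',allow_pickle=True).item(); c=cam('wrist',s)
im=cv2.imread('pics/w_m.png')[:,:,::-1].copy()
uv=proj(c,[[467,-84.5,29]])[0]; print(uv)
for o in ring(im,c,uv,12.8): print(o)
print(proj(c,[s['eef_pos']+[0,0,50.3]]))"
```

```text
clock: 22.28
eef_pos: [463.9, -84.3, 69.7]
tcp_rot: [-3.141, 0.003, -0.001]
contact_force: [0.1, 0.4, -0.2]
opening: 0.351
grasp_force: 30.0
clock: 22.45
eef_pos: [469.9, -84.6, 70.4]
tcp_rot: [3.141, -0.002, -0.0]
contact_force: [1.0, 0.0, -1.0]
opening: 0.353
grasp_force: 29.9
22.45 [469.9 -84.6  70.4] [ 3.141e+00 -2.000e-03 -0.000e+00] 0.3526364235798006 29.949984848499298
[321. 202.] [ 291  174   63   58 2980] circ [321. 202.] 37.6 ('z0', array([464.5, -84.8])) ('z15', array([469.8, -84.9])) ('z21', array([471.9, -84.9])) ('z29', array([474.7, -84.9])) ('z31', array([475.4, -84.9]))
[322. 269.] [ 295  240   56   59 2699] circ [322. 269.] 29.8 ('z0', array([391.7, -85.4])) ('z15', array([401.3, -85.4])) ('z21', array([405.1, -85.4])) ('z29', array([410.3, -85.4])) ('z31', array([411.5, -85.4]))
[320.89314364 210.46683563]
(array([320.9, 206.4], dtype=float32), np.float64(11.8), array([470.6, -84.5]))
(array([321.9, 204.4], dtype=float32), np.float64(10.2), array([472.4, -85.3]))
(array([321.4, 210.9], dtype=float32), np.float64(12.3), array([466.6, -84.9]))
(array([321.9, 206.4], dtype=float32), np.float64(11.9), array([470.6, -85.3]))
[[320.358873  267.7293736]]
```

```bash
python3 -m inch '[[[0,-0.001,0.1,0,0,0],[0,-0.001,0.2,0,0,0],[0,-0.001,0.28,0,0,0],[0,-0.001,0.33,0,0,0],[0,-0.001,0.36,0,0,0],[0,-0.001,0.373,0,0,0],[0,-0.001,0.373,0,0,0],[0,-0.001,0.373,0,0,0]]]'; python3 -c "
from h import *
im=r.grab_frame('scene')
cv2.imwrite('pics/sc5.png',cv2.resize(im[120:230,230:380,::-1],None,fx=5,fy=5,interpolation=cv2.INTER_CUBIC))"
```

```text
clock: 23.17
eef_pos: [468.8, -84.3, -4.2]
tcp_rot: [3.141, -0.001, -0.0]
contact_force: [0.0, 0.4, -1.1]
opening: 0.354
grasp_force: 30.0
```

```bash
python3 -m inch '[[[0,0,0.006,0,0,0],[0,0,0.012,0,0,0],[0,0,0.012,0,0,0]]]' && python3 -m inch '[[[0,0,0,0,0,0],[0,0,0,0,0,0],[0,0,0,0,0,0],[0,0,0,0,0,0],[0,0,-0.05,0,0,0],[0,0,-0.2,0,0,0],[0,0,-0.4,0,0,0],[0,0,-0.4,0,0,0]]]' 1 && python3 -m inch '[[[-0.2,0,-0.2,0,0,0],[-0.4,0,-0.3,0,0,0],[-0.5,0,-0.3,0,0,0],[-0.5,0,-0.3,0,0,0],[-0.5,0,-0.3,0,0,0]]]'; python3 chk.py | grep -E "z42 \[(4|5|6)"; python3 -c "
import cv2
im=cv2.imread('pics/chk.png'); cv2.imwrite('pics/fin.png',cv2.resize(im[130:360,170:490],None,fx=2.4,fy=2.4,interpolation=cv2.INTER_CUBIC))"
```

```text
clock: 23.47
eef_pos: [468.3, -84.3, -6.8]
tcp_rot: [3.141, -0.0, -0.0]
contact_force: [0.3, 0.9, -0.7]
opening: 0.352
grasp_force: 29.9
clock: 24.13
eef_pos: [472.0, -84.9, 79.2]
tcp_rot: [3.14, -0.008, -0.0]
contact_force: [1.7, -1.0, 1.0]
opening: 1.003
grasp_force: 0.0
clock: 24.55
eef_pos: [367.3, -84.2, 134.3]
tcp_rot: [3.141, -0.002, -0.001]
contact_force: [0.7, -0.9, 0.7]
opening: 0.996
grasp_force: 0.0
top [290.5 152.5] [ 37  31 663] z42 [627.1  70.3] z50 [624.8  69.8]
top [213.2 165.2] [ 34  32 628] z42 [599.  257.3] z50 [596.8 255.3]
top [243.9 189.8] [ 19  19 283] z42 [536.9 181.9] z50 [535.3 180.5]
top [217.3 228.5] [ 30  26 448] z42 [445.3 243.5] z50 [444.5 241.7]
scene [303.8 178.8] [ 15  14 155] z42 [465.8 -84.3] z50 [473.8 -76.9]
scene [304.3 192.8] [ 32  17 240] z42 [500.5 -52.2] z50 [507.9 -45.3]
scene [455.2 251.6] [ 47  43 854] z42 [460.2 253.3] z50 [468.3 255.6]
scene [308.7 250.9] [ 36  35 960] z42 [615.9  59.5] z50 [621.6  64.8]
scene [394.5 266.7] [ 26  35 685] z42 [554.3 192. ] z50 [560.9 195.2]
scene [309.3 276.1] [ 57  33 684] z42 [657.5  96.9] z50 [662.6 101.6]
scene [309.5 271.5] [26 10 65] z42 [649.9  90.8] z50 [655.1  95.6]
scene [416.2 315.8] [  60   58 1722] z42 [615.9 268.1] z50 [621.6 270.2]
scene [414.2 323.8] [23  9 42] z42 [629.8 272.8] z50 [635.3 274.8]
```

View pics/fin.png

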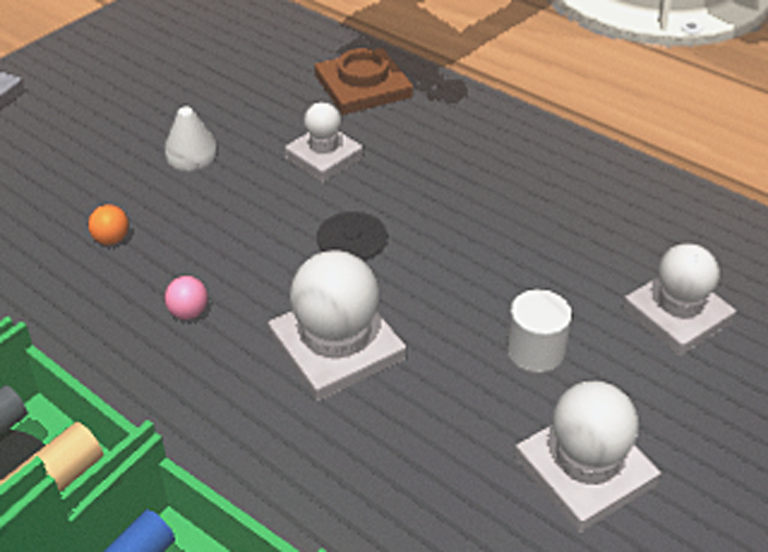

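All four balls sit in their own collars (crop pixels (322,120), (335,297), (688,272), (596,425)), and the core and cone have not moved. I'll pause briefly so everything settles, then hand in.

```bash
python3 -m inch '[[[0,0,0,0,0,0],[0,0,0,0,0,0],[0,0,0,0,0,0],[0,0,0,0,0,0],[0,0,0,0,0,0],[0,0,0,0,0,0],[0,0,0,0,0,0],[0,0,0,0,0,0]]]' && python3 -c "
from rig import r
print(r.sign_off())"
```

```text
clock: 25.32
eef_pos: [368.1, -84.2, 132.9]
tcp_rot: [-3.142, 0.0, -0.0]
contact_force: [0.4, -0.7, -0.0]
opening: 0.996
grasp_force: 0.0
the job is handed in; nothing more can be done
None
```

All four balls were resting in their matching collars, with the drill core and cone blank still standing in place, when I handed the job in at 25.3 s; sign-off returned no verdict.

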